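Pre-start check of a cast trimmer: stop button, then sprung hood held at its balance

ROBOT

A 6-joint arm with a two-finger parallel gripper is mounted at the origin on a cart in front of the work surface, level with it; the furniture and walls round the work are solid. World frame = base frame: x ahead of the robot, y to its left, z up, the work surface at z = 0. Lengths are in mm, angles in degrees, forces in N, time in s.
With the tool pointing down it reaches from about 375 to 825 mm from the base axis. Payload 5.5 kg.
Tool frame: the origin (TCP) lies midway between the tips of the shut fingers; the grasp point (between the pads) lies 19 mm behind it; z points along the fingers, y is the line along which they close (so a half turn about z gives the same grasp; the last joint's range is limited). The gripper opens to 85 mm and grips with 20 to 120 N. Pads are 22 mm wide; open, the fingers measure 114 mm over their backs; the gripper's body (76 mm by 85 mm) begins 54 mm behind the grasp point. The pads swing forward as they close: fully open they stand 13 mm farther back than shut.
Start: joints at [-67.437, 17.962, -2.699, 69.339, 0, 90], TCP at [230.216, -554.071, 231.299] pointing down, gripper open.
Joint ranges: [-152.73, 152.73], [-39.44, 99.34], [-58.76, 71.6], [-118.89, 123.64], [-81.53, 83.1], [-180, 180]. Speed limits (degrees/s): [136.94, 136.94, 172.46, 180, 180, 180].

INTERFACE

Orientations are given as [roll, pitch, yaw] about the fixed x, y, z axes, in that order (R = Rz(yaw) Ry(pitch) Rx(roll)).
In Python, from bench import observe, vision, ticket gives the robot as it stands.
- The arm moves only by the shell command python3 -m pendant 'ROWS'. ROWS is a JSON object of lists of equal length, an entry for each row: "delta_rot": the turn, a rotation vector about the tool's x, y, z in degrees, a list of three; "slide": the shift along the tool's x, y, z in m, a list of three; "grip": the finger opening in m, from 0 to 0.0854. In form: {"delta_rot": [[wx, wy, wz], ...], "slide": [[dx, dy, dz], ...], "grip": [grip, ...]}. A call has 1 to 5 rows; each row shifts and turns the commanded pose from where the row before left it, along the tool's axes as they then stand; what a row does not reach is not made up. A row lasts 1/10 s, in which the tool goes at most 50 mm and 8.59 degrees, less where a joint would pass 70% of its speed; a pose out of reach is approached as far as the arm can. A call with a gripper value outside its range is refused whole. The fingers move at their own pace and stop on an object; the grip force is fixed at half the most. Time passes only in rows, so rows that do not move let the fingers close. It gives the time, the measured TCP pose, the force, the opening and the grip force at its end, in the units of the state.
- observe(): the state, without advancing time (a new reading comes with each control period).
- vision.grab_frame(name): name is "side" or "top"; returns a dict with "img" (480x640x3 uint8, red, green, blue), "depth" (480x640 float32, mm along the optical axis (not along the pixel's ray), 0 where there is no reading), "vfov" (degrees; the focal length in pixels is half the picture's height over the tangent of half this angle, whatever the lens; pixels are square), "cx", "cy" (the principal point, pixels), "pose" (4x4, takes a point from camera to world coordinates). Camera axes: x right, y down, z forward; pixel columns grow to the right and rows downward; lengths in mm; the calibration is good to about 2 mm. A picture is of the moment at which its call begins.
- ticket.job_done(): hands the job in; it is judged then, once.
The state is a dict: "time_s": time; "joint_pos": joint angles; "joint_velocities": joint speeds; "joint_torque": joint torques, N m; "ee_pos": TCP position; "tcp_rot": TCP orientation; "wrist_force": force on the tool from outside, world axes, zero at the start; "moment": the same for the moment, N m; "grip_width": opening from 0.0 (shut) to 1.0 (fully open); "grasp_force": force on a finger pad.
Only numpy, scipy, OpenCV 4.12 (cv2) and the standard library are available. Lean on these libraries where they do the work, as an engineer would, in place of code of your own. Each camera call takes 0.05 s, during which the arm holds its last target. There are 200 camera calls.

TASK

Do the pre-start check on the small cast trimmer: press its red stop button until it stays down, twist the button clockwise until it springs back out, then lift the dust hood by its black bar past the point where its gas struts take over, without letting it swing up near its open stop. Ease the hood back down to just below that balance point and finish there, still holding it steady with the gripper, so that I can inspect the struts; do not let go. Leave the casts and the sanding block beside the machine where they are.

Things in the scene. Friction and masses are not known exactly. Their poses are not given: they have to be found in the camera images.
- trimmer: Grey bench trimmer, 155 mm deep (its x, pointing to its back), 250 mm wide (y, to its left), fixed on the table; origin under its centre at table height, z up. Its left third is a black console, top at z 88 mm, with the stop button; the rest is the abrasive disc under the white hood, hinged on the grey rear housing (top 151 mm). A gas strut stands beside each side of the hood.
- stop_top (a point): Centre of the top face of the red mushroom head of the stop button (white arrows on it). Head: 40 mm across, upright grip wall about 20 mm tall below this point, 42 mm above the console when out. A yellow collar, 60 mm across and 6 mm high, lies on the console under it. Its axis is vertical. The nearest thing on its right is the hood's left gas strut, 28 mm from the head and no higher than it.
- stop_press (a joint): How far the stop button is pressed, m: 0 out, 0.007 fully in. It resists with about 4 N, snaps over near 0.003 and then stays in by itself at 0.007. Turning the head clockwise lifts it out on a cam (about 11 mm per rad) and from half way it springs out by itself to 0.
- stop_turn (a joint): Turn of the red head, rad, clockwise seen from above: 0 at rest, end stop 0.62. It takes about 0.1 N m while the button is latched and springs back to 0 when let go. With the button in, about 0.4 rad is enough to free it.
- hood_bar (a point): Middle of the hood's black handle bar: round, 12 mm thick, 80 mm free length, lying parallel to the trimmer's y axis, 36 mm above the hood's sloping front panel. With the hood shut it is 144 mm above the table, near the machine's front edge; it moves on a circle of 123 mm radius about the hinge.
- hood_hinge (a point): Middle of the hood's hinge axis, which is parallel to the trimmer's y axis, 152 mm above the table at the back of the hood. With the hood shut the bar lies 123 mm in front of it and 8 mm below it.
- hood (a joint): Opening angle of the white dust hood (0.8 kg), rad: 0 shut, 1.2 at its open stop; its front rises. It balances at 0.75: below that it falls shut when let go (the bar needs about 5 N up when shut, 1 N at 0.6), above that its two gas struts swing it on to the open stop. Clearly past the balance point means 0.8 or more; just below it means 0.03 to 0.20 below 0.75.
- cast_white: Loose white plaster cast, 60x73x28 mm, origin under its centre; stands left of the trimmer, to be left alone.
- cast_yellow: Loose pale yellow plaster cast, 59x72x27 mm, origin under its centre; stands farther left, to be left alone.
- sanding_block: Loose sanding block, brown with a black top, 41x66x26 mm, origin under its centre; farthest left, to be left alone.

How it is judged (in metres and radians):
On the way, in this order (a step that is already met when the one before it is completed fails the run):
1. the stop button is pressed in and stays latched (value of joint stop_press above 0.0058 m), for 0.2 s.
2. its head is twisted clockwise while the button is in (value of joint stop_turn above 0.2 rad).
3. the button has sprung back out (value of joint stop_press below 0.0012 m), for 0.2 s.
4. the hood is raised past its balance point (value of joint hood above 0.79 rad).
At the end, for the whole second after the job is handed in: The hood is held still by the gripper's fingers (over 0.5 N) at 0.55 to 0.72 rad, 0.03 to 0.20 below its balance point; the stop button is out and untwisted; the casts and the sanding block are within 20 mm of where they stood (value of joint hood between 0.55 and 0.72 rad and velocity of joint hood between -0.05 and 0.05 rad/s and contact force between the fingers and hood above 0.5 N and value of joint stop_press below 0.0012 m and value of joint stop_turn below 0.1 rad and distance of each of cast_white, cast_yellow, sanding_block from where it was at the start of the episode below 0.02 m); the arm keeps its last pose, push and grip.
It fails at once if the hood swings up near its open stop (beyond 1.1 rad) (value of joint hood above 1.1 rad).
It fails at once if the white cast is moved more than 20 mm (distance of cast_white from where it was at the start of the episode above 0.02 m).
It fails at once if the pale yellow cast is moved more than 20 mm (distance of cast_yellow from where it was at the start of the episode above 0.02 m).
It fails at once if the sanding block is moved more than 20 mm (distance of sanding_block from where it was at the start of the episode above 0.02 m).
It also fails if it takes over 58 s, if anything falls off the work surface, if the arm or the gripper's body presses on something with over 40 N, if the wrist force passes 120 N, or if a joint passes its speed limit or range.

## Working session

There is one attempt and no reset: what is moved stays moved. The work goes in short steps, Python scripts to look and compute and a shell command to move; the robot and the scene stay as the last step left them, time stands still between calls to the robot, and variables do not carry over. Pictures are saved under pics/ and viewed, at most 10 in all, crops included, and the job is handed in when it is done.

```bash
mkdir -p pics; ls; python3 - <<'E'
from bench import observe, vision
import cv2,numpy as np
print(observe())
for n in("side","top"):
    f=vision.grab_frame(n); cv2.imwrite(f"pics/{n}0.png",f["img"][:,:,::-1]); np.savez(f"{n}0.npz",**f)
    print(n,f["vfov"],f["cx"],f["cy"],f["pose"].round(3).tolist())
E
```

```text
pics
{'time_s': 0.0, 'joint_pos': array([-6.74380451e+01,  1.80046463e+01, -2.75420771e+00,  6.93389553e+01,
       -2.65787321e-04,  8.99992609e+01]), 'joint_velocities': array([ 0.08368465, -0.00312525, -0.01175977,  0.05729276, -0.0734425 ,
        0.05735796]), 'joint_torque': array([-1.23897855e-03, -5.39591825e+01,  3.39745903e+01,  1.92169572e-02,
       -4.39714228e-06, -6.66150399e-06]), 'ee_pos': array([ 229.98840179, -553.5513776 ,  230.42994957]), 'tcp_rot': array([-1.79902191e+02,  2.64525225e-04,  2.25626944e+01]), 'wrist_force': array([-0.90416829, -0.31039617, -0.28120955]), 'moment': array([-0.02100255,  0.01777476,  0.0261128 ]), 'grasp_force': 0.0, 'grip_width': 0.993116961674388}
side 46.403993798417865 315.62288836990945 238.2100095041274 [[-0.921, -0.146, 0.36, 99.231], [-0.389, 0.389, -0.835, 881.649], [-0.018, -0.909, -0.415, 554.73], [0.0, 0.0, 0.0, 1.0]]
top 48.78527798940349 321.3838813077061 234.3821071217181 [[0.001, -0.995, 0.098, 349.144], [-1.0, 0.002, 0.029, 3.637], [-0.029, -0.098, -0.995, 988.95], [0.0, 0.0, 0.0, 1.0]]
```

View pics/side0.png

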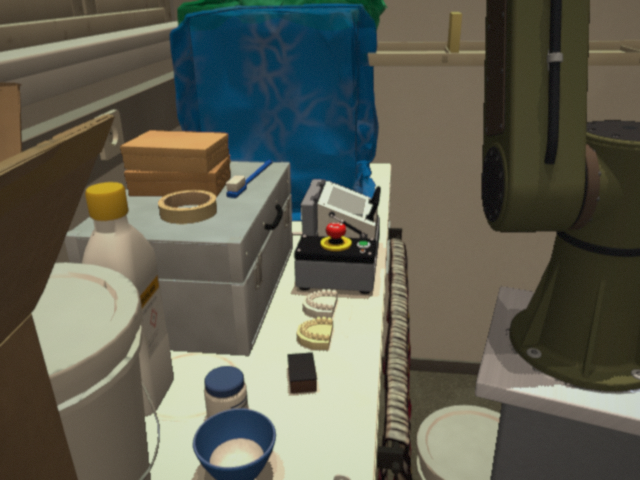

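View pics/top0.png

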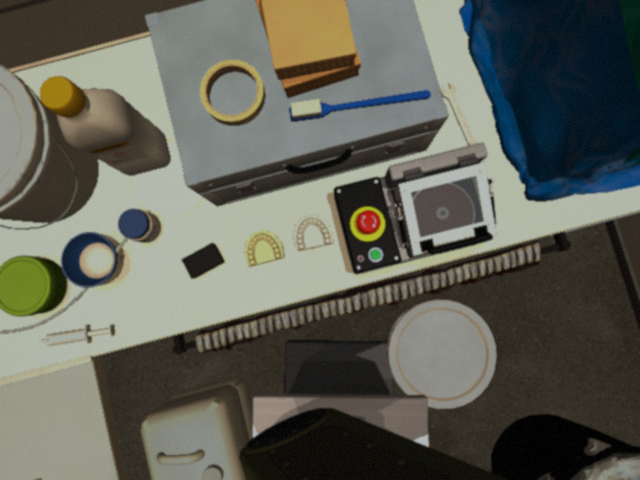

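The side view shows the trimmer at about (336,250), with the red button at (336,231). In the top view the button is at (368,222), the bar near (455,240), and the casts and block are to the left at (313,232), (265,248) and (203,260). Next I'll measure the positions.

```bash
cat > h.py <<'E'
import numpy as np,cv2
def load(n): return dict(np.load(n+".npz"))
def ray(f,uv):
    fl=240/np.tan(np.radians(f["vfov"])/2); P=f["pose"]
    d=P[:3,:3]@np.array([(uv[0]-f["cx"])/fl,(uv[1]-f["cy"])/fl,1]); return P[:3,3],d
def plane(f,uv,z): o,d=ray(f,uv); return o+d*(z-o[2])/d[2]
def pix(f,p):
    fl=240/np.tan(np.radians(f["vfov"])/2); P=f["pose"]; q=P[:3,:3].T@(np.array(p)-P[:3,3]); return q[:2]/q[2]*fl+np.array([f["cx"],f["cy"]])
def pts(f):
    fl=240/np.tan(np.radians(f["vfov"])/2);v,u=np.mgrid[:480,:640];d=f["depth"]
    q=np.stack([(u-f["cx"])/fl*d,(v-f["cy"])/fl*d,d],-1); return q@f["pose"][:3,:3].T+f["pose"][:3,3]
def red(f,box):
    i=f["img"].astype(int); m=(i[...,0]>110)&(i[...,1]<70)&(i[...,2]<70)
    u0,v0,u1,v1=box; k=np.zeros_like(m);k[v0:v1,u0:u1]=1; v,u=np.nonzero(m&k); return m&k,u.mean(),v.mean(),len(u)
E
python3 - <<'E'
from h import *
t=load("top0");s=load("side0")
mt,u,v,n=red(t,(340,190,400,250)); P=pts(t); print("red top",u,v,n,plane(t,(u,v),128),np.median(P[mt],0))
ms,u2,v2,n2=red(s,(315,210,355,245)); print("red side",u2,v2,n2,np.median(pts(s)[ms],0))
o1,d1=ray(t,(u,v));o2,d2=ray(s,(u2,v2)); a=np.linalg.lstsq(np.c_[d1,-d2],o2-o1,rcond=None)[0]; print("tri",o1+a[0]*d1,o2+a[1]*d2)
i=t["img"].astype(int)
dark=(i.max(2)<45).astype(np.uint8); dark[:140]=0;dark[275:]=0;dark[:,:325]=0;dark[:,500:]=0
n,l,st,c=cv2.connectedComponentsWithStats(dark)
for k in range(1,n):
    if st[k,4]>60:
        r=cv2.minAreaRect(np.argwhere(l==k)[:,::-1].astype(np.float32)); print(st[k],c[k],r,np.median(P[l==k],0).round(0), plane(t,c[k],144).round(1))
im=cv2.resize(t["img"][135:285,320:520],None,fx=4,fy=4,interpolation=cv2.INTER_CUBIC); cv2.imwrite("pics/crop.png",im[:,:,::-1])
E
```

```text
red top 367.73511904761904 221.83035714285714 336 [454.8593486  -46.82264697 128.        ] [454.57452538 -47.14549181 128.13179567]
red side 336.015873015873 228.66666666666666 126 [450.91331597 -33.61827415 125.50849869]
tri [455.84005691 -47.29075867 120.01306532] [456.56050922 -47.04830627 120.08731894]
[325 140  96  35 880] [360.96363636 156.36704545] ((370.15576171875, 151.85748291015625), (20.66482925415039, 98.48082733154297), 75.61860656738281) [570. -27. 109.] [560.1 -35.7 144. ]
[423 163  38  13  93] [442.17204301 169.60215054] ((441.44384765625, 169.8065948486328), (3.283764362335205, 38.3209114074707), 73.81079864501953) [ 540. -169.  134.] [ 537.5 -166.4  144. ]
[385 171  21  18 134] [391.89552239 181.26119403] ((393.66888427734375, 181.54261779785156), (19.525604248046875, 14.77303695678711), 23.629377365112305) [522. -86. 119.] [518.8 -85.3 144. ]
[ 335  178   66   95 2690] [365.62379182 222.4472119 ] ((366.73529052734375, 224.94117736816406), (87.55535125732422, 48.50712585449219), 75.96376037597656) [466. -43.  88.] [451.9 -42.5 144. ]
[398 220  11  23 135] [402.47407407 231.05925926] ((402.3819580078125, 230.99838256835938), (22.04503631591797, 6.355841159820557), 76.75948333740234) [ 442. -106.  103.] [ 437.9 -101.2  144. ]
[421 226  71  28 587] [457.11243612 241.90971039] ((455.8824157714844, 240.52943420410156), (14.55213737487793, 70.3353271484375), 75.96376037597656) [ 419. -189.  148.] [ 420.4 -187.5  144. ]
[416 251  84  24 305] [458.03278689 263.69508197] ((457.8746337890625, 263.95172119140625), (6.153246879577637, 86.11421203613281), 75.52970886230469) [ 399. -261.  -73.] [ 385.8 -188.1  144. ]
```

View pics/crop.png

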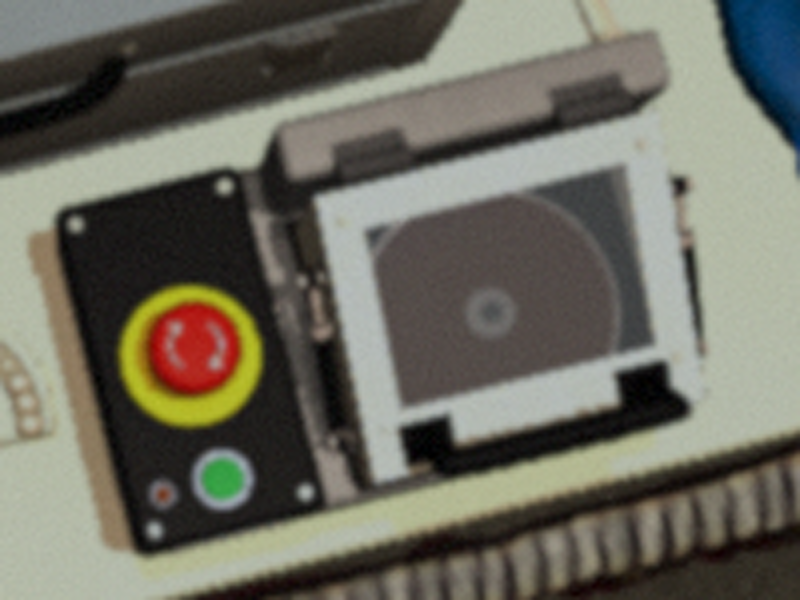

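The crop shows the button centre at (195,350), which is about (368,222) in the full image. The bar runs from about (440,465) to (690,405), so its middle is near full-image (458,243.5). The machine yaw is about 14°. I'll check the panel slope and move over the button with the fingers closing along the machine's x.

```bash
python3 - <<'E'
from h import *
t=load("top0");P=pts(t)
print("bar",plane(t,(458,243.5),144).round(1))
y=np.radians(14);b=plane(t,(458,243.5),144)
ex=np.array([np.cos(y),np.sin(y),0])
for k in range(-15,190,15):
    p=b+k*ex; 
    for off in (-45,0):
        q=p+off*np.array([-np.sin(y),np.cos(y),0]); u=pix(t,q).round().astype(int); print(k,off,np.median(P[u[1]-1:u[1]+2,u[0]-1:u[0]+2].reshape(-1,3),0).round(0),end=' | ')
    print()
print("toolbox top",P[120,260],P[168,230])
E
S='[0.0287,-0.0273,0]';R='[0,0,0]'
python3 -m pendant '{"delta_rot":[[0,0,0],[0,0,0],[0,0,0],[0,0,0],[0,0,0]],"slide":[[0.0287,-0.0273,0],[0.0287,-0.0273,0],[0.0287,-0.0273,0],[0.0287,-0.0273,0],[0.0287,-0.0273,0]],"grip":[0.085,0.085,0.085,0.085,0.085]}'
python3 -m pendant '{"delta_rot":[[0,0,0],[0,0,0],[0,0,0],[0,0,0],[0,0,0]],"slide":[[0.0287,-0.0273,0],[0.0287,-0.0273,0],[0.0287,-0.0273,0],[0.0287,-0.0273,0],[0.0287,-0.0273,0]],"grip":[0.085,0.085,0.085,0.085,0.085]}'
python3 -m pendant '{"delta_rot":[[0,0,0],[0,0,0],[0,0,0],[0,0,0]],"slide":[[0.0287,-0.0273,0],[0.0287,-0.0273,0],[0.0287,-0.0273,0],[0.0287,-0.0273,0]],"grip":[0.085,0.085,0.085,0.085]}'
python3 -m pendant '{"delta_rot":[[0,0,-8.4],[0,0,-8.4],[0,0,-8.4],[0,0,-8.4],[0,0,-8.4]],"slide":[[0,0,0],[0,0,0],[0,0,0],[0,0,0],[0,0,0]],"grip":[0.07,0.07,0.07,0.07,0.07]}'
python3 -m pendant '{"delta_rot":[[0,0,-8.4],[0,0,-8.4],[0,0,-8.4],[0,0,-8.4],[0,0,-8.4]],"slide":[[0,0,0],[0,0,0],[0,0,0],[0,0,0],[0,0,0]],"grip":[0.07,0.07,0.07,0.07,0.07]}'
python3 -m pendant '{"delta_rot":[[0,0,-8.4],[0,0,0]],"slide":[[0,0,0],[0,0,0]],"grip":[0.07,0.07]}'
```

```text
bar [ 417.9 -188.9  144. ]
-15 -45 [ 425. -277.    0.] | -15 0 [ 412. -227.   -0.] | 
0 -45 [ 428. -230.  149.] | 0 0 [ 418. -188.  150.] | 
15 -45 [ 446. -236.  116.] | 15 0 [ 436. -192.  112.] | 
30 -45 [ 462. -232.  118.] | 30 0 [ 450. -187.  119.] | 
45 -45 [ 476. -227.  124.] | 45 0 [ 465. -181.  124.] | 
60 -45 [ 490. -221.  130.] | 60 0 [ 479. -178.  129.] | 
75 -45 [ 502. -217.  135.] | 75 0 [ 492. -173.  136.] | 
90 -45 [ 516. -211.  140.] | 90 0 [ 506. -167.  142.] | 
105 -45 [ 530. -207.  145.] | 105 0 [ 520. -164.  146.] | 
120 -45 [ 542. -200.  156.] | 120 0 [ 539. -165.  119.] | 
135 -45 [ 558. -199.  150.] | 135 0 [ 547. -155.  151.] | 
150 -45 [ 613. -228.    2.] | 150 0 [ 600. -177.    2.] | 
165 -45 [ 631. -226.    1.] | 165 0 [ 617. -175.   -0.] | 
180 -45 [ 646. -221.   -0.] | 180 0 [ 602. -150.  113.] | 
toolbox top [601.73229956 120.38365139 207.08606207] [528.12798113 165.44558907 204.74223451]
time_s: 0.6
ee_pos: [310.5, -371.3, 230.9]
tcp_rot: [-180.0, 0.0, 22.5]
wrist_force: [0.9, -0.0, 0.3]
grip_width: 0.997
grasp_force: 0.0
time_s: 1.1
ee_pos: [390.6, -190.2, 231.1]
tcp_rot: [-180.0, 0.0, 22.5]
wrist_force: [0.8, -0.1, -0.4]
grip_width: 0.998
grasp_force: 0.0
time_s: 1.5
ee_pos: [454.8, -45.3, 231.1]
tcp_rot: [-180.0, 0.0, 22.6]
wrist_force: [0.4, -0.1, 0.3]
grip_width: 0.996
grasp_force: 0.0
time_s: 2.0
ee_pos: [454.3, -46.8, 230.9]
tcp_rot: [-180.0, 0.0, 64.9]
wrist_force: [-0.1, 0.7, 0.7]
grip_width: 0.818
grasp_force: 0.0
time_s: 2.5
ee_pos: [454.3, -46.9, 230.9]
tcp_rot: [-180.0, -0.0, 106.9]
wrist_force: [-0.8, 0.0, -0.8]
grip_width: 0.819
grasp_force: 0.0
time_s: 2.7
ee_pos: [454.3, -46.9, 231.0]
tcp_rot: [-180.0, -0.0, 115.0]
wrist_force: [-0.0, -0.8, 0.1]
grip_width: 0.818
grasp_force: 0.0
```

```bash
python3 -m pendant '{"delta_rot":[[0,0,0],[0,0,0],[0,0,0],[0,0,0]],"slide":[[0,0,0.04],[0,0,0.04],[0,0,0.03],[0,0,0]],"grip":[0.07,0.07,0.07,0.07]}'
python3 -m pendant '{"delta_rot":[[0,0,0],[0,0,0],[0,0,0]],"slide":[[0,0,0.01],[0,0,0.011],[0,0,0]],"grip":[0.07,0.07,0.07]}'
python3 - <<'E'
from bench import vision
from h import *
import cv2
o=[]
for n,(u0,v0) in (("top",(270,130)),("side",(236,130))):
    f=vision.grab_frame(n); o.append(cv2.resize(f["img"][v0:v0+180,u0:u0+160],None,fx=2.5,fy=2.5))
cv2.imwrite("pics/pre.png",np.hstack(o)[:,:,::-1])
E
```

```text
time_s: 3.1
ee_pos: [450.9, -46.6, 117.6]
tcp_rot: [-179.6, -0.2, 114.8]
wrist_force: [-0.9, -0.5, 0.1]
grip_width: 0.82
grasp_force: 0.0
time_s: 3.4
ee_pos: [454.6, -47.0, 100.0]
tcp_rot: [-180.0, -0.0, 114.9]
wrist_force: [-1.0, 0.3, -0.1]
grip_width: 0.814
grasp_force: 0.0
```

View pics/pre.png

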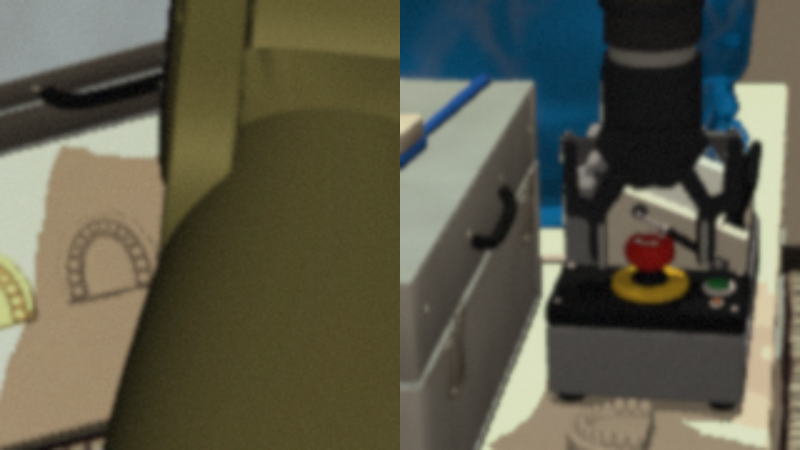

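The side half shows the fingers on either side of the red head at (650,250), with their tips clear of the collar. The arm blocks the top view. Now I'll close and press.

```bash
python3 -m pendant '{"delta_rot":[[0,0,0],[0,0,0],[0,0,0],[0,0,0],[0,0,0]],"slide":[[0,0,0],[0,0,0],[0,0,0],[0,0,0],[0,0,0]],"grip":[0.03,0.03,0.03,0.03,0.03]}'
python3 -m pendant '{"delta_rot":[[0,0,0],[0,0,0],[0,0,0]],"slide":[[0,0,0],[0,0,0],[0,0,0]],"grip":[0.03,0.03,0.03]}'
python3 -m pendant '{"delta_rot":[[0,0,0],[0,0,0],[0,0,0],[0,0,0],[0,0,0]],"slide":[[0,0,0.002],[0,0,0.002],[0,0,0.001],[0,0,0.001],[0,0,0]],"grip":[0.03,0.03,0.03,0.03,0.03]}'
```

```text
time_s: 4.0
ee_pos: [456.3, -46.5, 101.3]
tcp_rot: [179.8, 0.0, 115.0]
wrist_force: [4.4, 4.5, 4.3]
grip_width: 0.443
grasp_force: 59.6
time_s: 4.3
ee_pos: [456.3, -46.6, 101.1]
tcp_rot: [179.8, 0.0, 115.0]
wrist_force: [4.8, 4.9, 4.5]
grip_width: 0.45
grasp_force: 59.7
time_s: 4.8
ee_pos: [456.3, -46.5, 94.7]
tcp_rot: [179.8, 0.0, 115.0]
wrist_force: [6.2, 4.1, -0.4]
grip_width: 0.447
grasp_force: 61.0
```

```bash
python3 -m pendant '{"delta_rot":[[0,0,0],[0,0,0],[0,0,0],[0,0,0],[0,0,0]],"slide":[[0,0,0.001],[0,0,0.001],[0,0,0],[0,0,0],[0,0,0]],"grip":[0.03,0.03,0.03,0.03,0.03]}'
```

```text
time_s: 5.3
ee_pos: [456.4, -46.6, 94.5]
tcp_rot: [179.8, 0.0, 115.0]
wrist_force: [-1.1, 4.9, 18.2]
grip_width: 0.448
grasp_force: 62.8
```

```bash
python3 -m pendant '{"delta_rot":[[0,0,0],[0,0,6],[0,0,6],[0,0,6],[0,0,6]],"slide":[[0,0,-0.0015],[0,0,-0.001],[0,0,-0.001],[0,0,-0.001],[0,0,-0.0012]],"grip":[0.03,0.03,0.03,0.03,0.03]}'
python3 -m pendant '{"delta_rot":[[0,0,4],[0,0,2],[0,0,0]],"slide":[[0,0,-0.0012],[0,0,-0.001],[0,0,0]],"grip":[0.03,0.03,0.03]}'
```

```text
time_s: 5.8
ee_pos: [456.5, -46.5, 99.2]
tcp_rot: [179.8, -0.1, 90.8]
wrist_force: [3.1, 4.0, 7.3]
grip_width: 0.448
grasp_force: 61.5
time_s: 6.1
ee_pos: [456.5, -46.5, 101.1]
tcp_rot: [179.8, -0.1, 84.9]
wrist_force: [5.3, 3.9, 4.3]
grip_width: 0.449
grasp_force: 61.4
```

The head turned 30° and is back at its original height. Next: release, rise and check.

```bash
python3 -m pendant '{"delta_rot":[[0,0,0],[0,0,0],[0,0,0],[0,0,0],[0,0,0]],"slide":[[0,0,0],[0,0,0],[0,0,0],[0,0,0],[0,0,0]],"grip":[0.065,0.065,0.065,0.065,0.065]}'
python3 -m pendant '{"delta_rot":[[0,0,0],[0,0,0],[0,0,0],[0,0,0],[0,0,0]],"slide":[[0,0,-0.02],[0,0,-0.04],[0,0,-0.04],[0,0,-0.01],[0,0,0]],"grip":[0.065,0.065,0.065,0.065,0.065]}'
python3 - <<'E'
from bench import vision,observe
from h import *
f=vision.grab_frame("side");m,u,v,n=red(f,(315,205,355,245)); s=load("side0");m0,u0,v0,n0=red(s,(315,205,355,245))
print(u,v,n,u0,v0,n0)
cv2.imwrite("pics/post.png",cv2.resize(f["img"][130:310,236:436],None,fx=3,fy=3)[:,:,::-1])
E
```

```text
time_s: 6.6
ee_pos: [454.2, -47.1, 100.0]
tcp_rot: [-180.0, 0.0, 85.0]
wrist_force: [0.9, 0.7, 0.3]
grip_width: 0.76
grasp_force: 0.0
time_s: 7.1
ee_pos: [456.0, -47.1, 211.8]
tcp_rot: [179.8, 0.0, 85.0]
wrist_force: [0.4, -0.4, -0.5]
grip_width: 0.762
grasp_force: 0.0
336.2962962962963 228.16666666666666 108 336.015873015873 228.66666666666666 126
```

View pics/post.png

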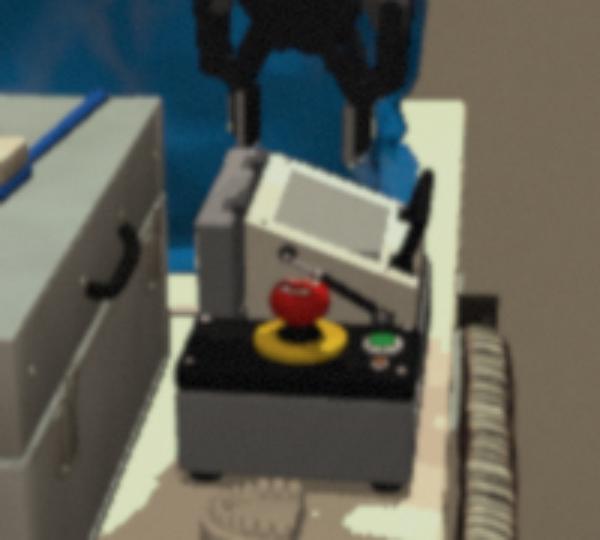

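The button at (300,300) stands above the collar at its original height, so it is out. Now the bar, which is at (415,220) in this crop.

```bash
python3 -m pendant '{"delta_rot":[[0,0,-7],[0,0,-7],[0,0,-5],[0,0,0]],"slide":[[0,0,0],[0,0,0],[0,0,0],[0,0,0]],"grip":[0.045,0.045,0.045,0.045]}'
python3 -m pendant '{"delta_rot":[[0,0,0],[0,0,0],[0,0,0],[0,0,0],[0,0,0]],"slide":[[-0.0322,-0.0174,0],[-0.0322,-0.0174,0],[-0.0322,-0.0174,0],[-0.0322,-0.0174,0],[0,0,0]],"grip":[0.045,0.045,0.045,0.045,0.045]}'
python3 -m pendant '{"delta_rot":[[0,0,0],[0,0,0],[0,0,0],[0,0,0]],"slide":[[0,0,0.02],[0,0,0.015],[0,0,0],[0,0,0]],"grip":[0.045,0.045,0.045,0.045]}'
```

```text
time_s: 7.55
ee_pos: [453.2, -46.8, 208.1]
tcp_rot: [-179.8, -0.1, 104.0]
wrist_force: [0.3, -0.4, -1.1]
grip_width: 0.526
grasp_force: 0.0
time_s: 8.05
ee_pos: [416.5, -191.6, 208.9]
tcp_rot: [-179.9, 0.0, 103.5]
wrist_force: [0.6, 0.9, -0.6]
grip_width: 0.523
grasp_force: 0.0
time_s: 8.45
ee_pos: [417.6, -188.0, 174.6]
tcp_rot: [-179.9, -0.1, 103.9]
wrist_force: [0.0, -0.3, -0.3]
grip_width: 0.528
grasp_force: 0.0
```

Down 49 mm to TCP z about 126, then close.

```bash
python3 -m pendant '{"delta_rot":[[0,0,0],[0,0,0],[0,0,0],[0,0,0],[0,0,0]],"slide":[[0,0,0.015],[0,0,0.015],[0,0,0.01],[0,0,0.009],[0,0,0]],"grip":[0.045,0.045,0.045,0.045,0.045]}'
python3 -c "
from bench import vision
import cv2
f=vision.grab_frame('side');cv2.imwrite('pics/bar.png',cv2.resize(f['img'][150:290,276:426],None,fx=4,fy=4)[:,:,::-1])"
```

```text
time_s: 8.95
ee_pos: [417.6, -188.3, 125.4]
tcp_rot: [-179.9, -0.1, 104.0]
wrist_force: [0.5, 0.1, -0.7]
grip_width: 0.528
grasp_force: 0.0
```

View pics/bar.png

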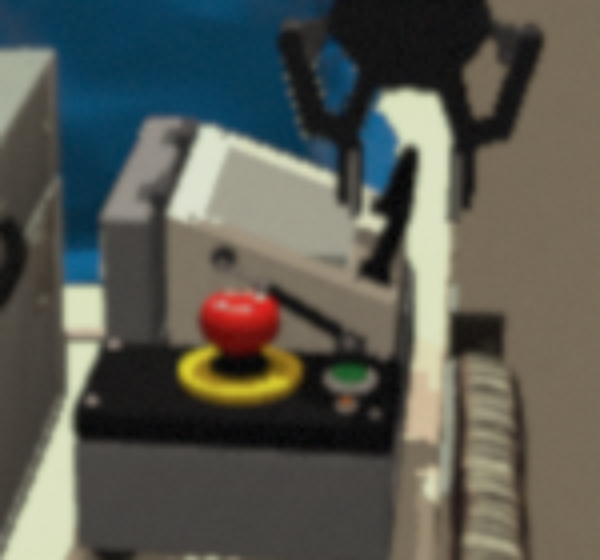

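The bar at (405,170) lies between the two fingers at (350,180) and (460,180), with no contact yet. I'll close on it.

```bash
python3 -m pendant '{"delta_rot":[[0,0,0],[0,0,0],[0,0,0],[0,0,0],[0,0,0]],"slide":[[0,0,0],[0,0,0],[0,0,0],[0,0,0],[0,0,0]],"grip":[0.004,0.004,0.004,0.004,0.004]}'
python3 -m pendant '{"delta_rot":[[0,0,0],[0,0,0],[0,0,0]],"slide":[[0,0,0],[0,0,0],[0,0,0]],"grip":[0.004,0.004,0.004]}'
```

```text
time_s: 9.5
ee_pos: [417.9, -189.1, 126.9]
tcp_rot: [-180.0, 0.1, 104.0]
wrist_force: [-3.9, 0.5, 5.8]
grip_width: 0.117
grasp_force: 58.6
time_s: 9.8
ee_pos: [417.9, -189.2, 126.9]
tcp_rot: [-180.0, 0.1, 104.0]
wrist_force: [-2.3, -0.7, 5.8]
grip_width: 0.12
grasp_force: 58.6
```

```bash
python3 -c "
import numpy as np
t=np.arange(0,0.851,0.05);p=t-.065;y=123.3*(np.cos(.065)-np.cos(p));z=123.3*(np.sin(p)+np.sin(.065))
for i in range(1,len(t)):print(round(t[i],2),(np.diff(y)[i-1]).round(1),(-np.diff(z)[i-1]).round(1),y[i].round(1),z[i].round(1))"
```

```text
0.05 -0.2 -6.2 -0.2 6.2
0.1 0.1 -6.2 -0.2 12.3
0.15 0.4 -6.2 0.2 18.5
0.2 0.7 -6.1 0.9 24.6
0.25 1.0 -6.1 1.8 30.7
0.3 1.3 -6.0 3.1 36.7
0.35 1.6 -6.0 4.7 42.7
0.4 1.9 -5.9 6.6 48.5
0.45 2.2 -5.8 8.8 54.3
0.5 2.5 -5.7 11.2 60.0
0.55 2.7 -5.5 14.0 65.5
0.6 3.0 -5.4 17.0 70.9
0.65 3.3 -5.2 20.2 76.1
0.7 3.5 -5.1 23.8 81.1
0.75 3.8 -4.9 27.6 86.0
0.8 4.0 -4.7 31.6 90.7
0.85 4.2 -4.5 35.8 95.2
```

```bash
python3 -m pendant '{"delta_rot":[[0,0,0],[0,0,0],[0,0,0],[0,0,0],[0,0,0]],"slide":[[0,-0.0002,-0.0062],[0,0.0001,-0.0062],[0,0.0004,-0.0062],[0,0.0007,-0.0061],[0,0.001,-0.0061]],"grip":[0.004,0.004,0.004,0.004,0.004]}'
python3 -m pendant '{"delta_rot":[[0,0,0],[0,0,0],[0,0,0],[0,0,0],[0,0,0]],"slide":[[0,0.0013,-0.006],[0,0.0016,-0.006],[0,0.0019,-0.0059],[0,0.0022,-0.0058],[0,0.0025,-0.0057]],"grip":[0.004,0.004,0.004,0.004,0.004]}'
python3 -m pendant '{"delta_rot":[[0,0,0],[0,0,0]],"slide":[[0,0,0],[0,0,0]],"grip":[0.004,0.004]}'
python3 -c "
from bench import vision
import cv2
f=vision.grab_frame('side');cv2.imwrite('pics/lift.png',cv2.resize(f['img'][110:290,266:426],None,fx=3,fy=3)[:,:,::-1])"
```

```text
time_s: 10.3
ee_pos: [419.5, -188.7, 157.3]
tcp_rot: [-179.9, 0.0, 103.9]
wrist_force: [1.3, -5.0, -6.6]
grip_width: 0.115
grasp_force: 59.0
time_s: 10.8
ee_pos: [427.8, -186.6, 186.9]
tcp_rot: [-179.8, 0.1, 103.9]
wrist_force: [-6.1, -5.5, -0.9]
grip_width: 0.11
grasp_force: 58.8
time_s: 11.0
ee_pos: [427.9, -186.5, 187.1]
tcp_rot: [-179.8, 0.1, 103.9]
wrist_force: [-7.5, -5.6, -0.1]
grip_width: 0.113
grasp_force: 59.0
```

View pics/lift.png

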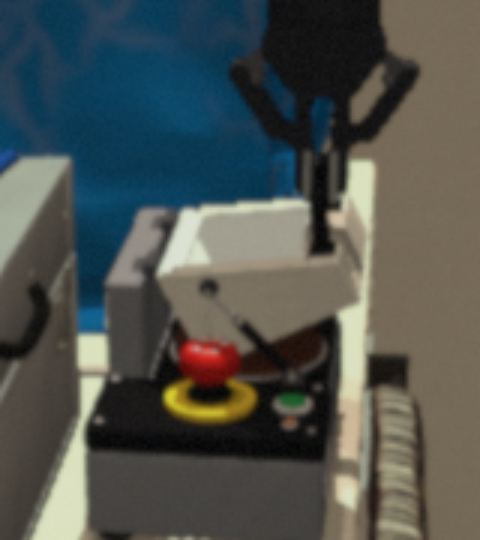

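The hood is raised to about 0.5 rad, with the bar held in the fingers at (320,190). I'll go on to about 0.85.

```bash
python3 -m pendant '{"delta_rot":[[0,0,0],[0,0,0],[0,0,0],[0,0,0],[0,0,0]],"slide":[[0,0.0027,-0.0055],[0,0.003,-0.0054],[0,0.0033,-0.0052],[0,0.0035,-0.0051],[0,0.0038,-0.0049]],"grip":[0.004,0.004,0.004,0.004,0.004]}'
python3 -m pendant '{"delta_rot":[[0,0,0],[0,0,0],[0,0,0],[0,0,0]],"slide":[[0,0.004,-0.0047],[0,0.0042,-0.0045],[0,0,0],[0,0,0]],"grip":[0.004,0.004,0.004,0.004]}'
python3 - <<'E'
from bench import vision,observe
import cv2
f=vision.grab_frame('side');cv2.imwrite('pics/high.png',cv2.resize(f['img'][110:290,266:426],None,fx=3,fy=3)[:,:,::-1])
E
```

```text
time_s: 11.55
ee_pos: [442.3, -182.9, 213.4]
tcp_rot: [-179.7, 0.1, 103.9]
wrist_force: [-10.4, -5.4, 5.4]
grip_width: 0.118
grasp_force: 58.7
time_s: 11.95
ee_pos: [450.3, -180.9, 223.6]
tcp_rot: [-179.7, 0.1, 103.9]
wrist_force: [-13.4, -4.5, 13.4]
grip_width: 0.116
grasp_force: 59.2
```

View pics/high.png

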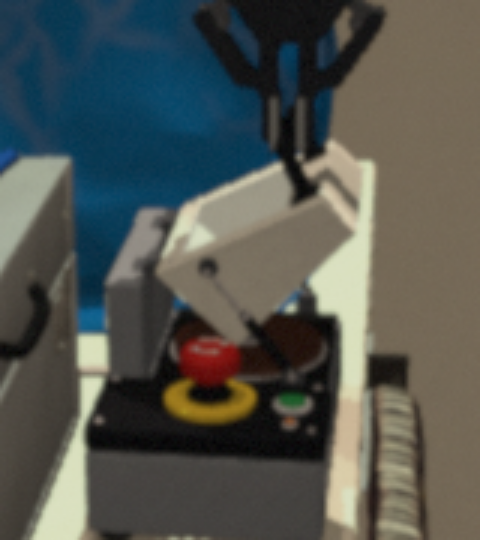

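The hood is clearly past horizontal, and the TCP geometry gives about 0.85 rad. I'll add a small margin, then ease back to about 0.65.

```bash
python3 -m pendant '{"delta_rot":[[0,0,0],[0,0,0],[0,0,0],[0,0,0]],"slide":[[0,0.0018,-0.0017],[0,0.0017,-0.0017],[0,0,0],[0,0,0]],"grip":[0.004,0.004,0.004,0.004]}'
python3 -m pendant '{"delta_rot":[[0,0,0],[0,0,0],[0,0,0],[0,0,0],[0,0,0]],"slide":[[0,-0.0018,0.0017],[0,-0.0017,0.0017],[0,-0.0021,0.0022],[0,-0.0021,0.0023],[0,-0.002,0.0023]],"grip":[0.004,0.004,0.004,0.004,0.004]}'
python3 -m pendant '{"delta_rot":[[0,0,0],[0,0,0],[0,0,0],[0,0,0],[0,0,0]],"slide":[[0,-0.002,0.0024],[0,-0.0019,0.0024],[0,-0.0019,0.0025],[0,-0.0018,0.0025],[0,-0.0017,0.0026]],"grip":[0.004,0.004,0.004,0.004,0.004]}'
python3 -m pendant '{"delta_rot":[[0,0,0],[0,0,0],[0,0,0],[0,0,0],[0,0,0]],"slide":[[0,0,0],[0,0,0],[0,0,0],[0,0,0],[0,0,0]],"grip":[0.004,0.004,0.004,0.004,0.004]}'
python3 - <<'E'
from bench import vision,observe
import cv2
from h import *
e=observe()["ee_pos"]; d=e-np.array([417.9,-189.1,126.9]); b=d[0]*.97+d[1]*.242-123; z=d[2]-8
print("theta",np.arctan2(z,-b)+.065,"r",np.hypot(b,z))
f=vision.grab_frame('side');s=load("side0")
for g in(f,s):print(red(g,(315,205,355,245))[1:])
cv2.imwrite('pics/end.png',cv2.resize(f['img'][110:400,236:436],None,fx=2,fy=2)[:,:,::-1])
E
```

```text
time_s: 12.4
ee_pos: [453.4, -180.1, 226.9]
tcp_rot: [-179.7, 0.1, 103.9]
wrist_force: [-14.6, -4.5, 12.4]
grip_width: 0.113
grasp_force: 59.1
time_s: 12.9
ee_pos: [444.8, -182.3, 217.0]
tcp_rot: [-179.8, 0.1, 103.9]
wrist_force: [-13.1, -3.0, 13.7]
grip_width: 0.111
grasp_force: 59.3
time_s: 13.4
ee_pos: [436.4, -184.4, 204.3]
tcp_rot: [-179.9, 0.1, 103.9]
wrist_force: [-10.0, -3.2, 8.5]
grip_width: 0.113
grasp_force: 60.3
time_s: 13.9
ee_pos: [436.1, -184.5, 203.8]
tcp_rot: [-179.8, 0.1, 103.9]
wrist_force: [-11.0, -4.9, 6.7]
grip_width: 0.114
grasp_force: 60.1
theta 0.6491838325757477 r 124.99439393339848
(np.float64(334.9153846153846), np.float64(228.09230769230768), 130)
(np.float64(336.015873015873), np.float64(228.66666666666666), 126)
```

View pics/end.png

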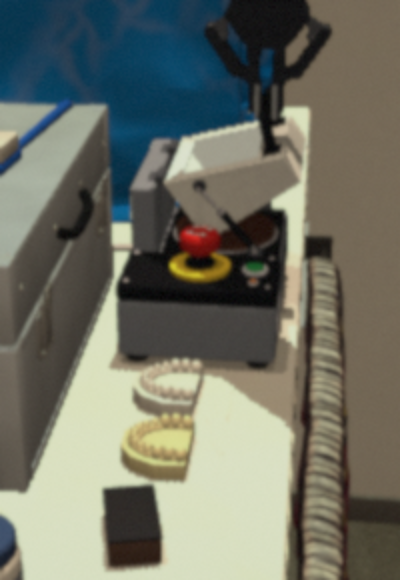

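The hood is at about 0.65 rad with the bar held at (268,120). The button at (200,240) is out, and the casts and block, at (165,385), (160,445) and (132,525), look undisturbed. Handing in.

```bash
python3 -c "
from bench import ticket
print(ticket.job_done())"
```

```text
the job is handed in; nothing more can be done
None
```

The pre-start check is done and handed in: the stop button was pressed and twisted back out, the hood was lifted past balance to about 0.88 rad by arm position, and it is now held at about 0.65 rad; the casts and sanding block look undisturbed.

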